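# Balance a lamp arm and lock it in its storage cradle

### The job

Put the loose lamp arm away in its wooden cradle. Nobody can see where it balances, so first lift it by the bare tube about a finger's breadth off the bench to find which end hangs, set it down flat and let go, then take the tube again at the balance point with a light grip and carry it level. Lay it gently in both nests of the cradle, lamp in the larger one, let go, then swing the turn-button square across the tube to lock it in, leaving the other things on the bench where they are.

Things in the scene. Friction and masses are not known exactly. Their poses are not given: they have to be found in the camera images.
- lamp_arm: Battery lamp arm, 200 mm long: bare round aluminium tube (diameter 20, from x = -76 to +56 mm) with a black lamp head at +x and a grey clamp at -x. It lies on the flat undersides of both ends. Origin: its middle, at underside level; +x to the lamp, +z up; tube axis at z = 26 mm. Weighs 0.58 to 0.92 kg, less or more with its batteries; always balances on the lamp side of the origin, differently each time.
- lamp_end (a point): Centre of the lamp head's outer face, x = 100, z = 26 mm on the lamp arm. Lamp head: 44 long, 56 wide, 52 mm high, fins on one side, lens on the other. Clamp at the other end: 24 long, 40 wide, 38 mm high, its outer face at x = -100 mm. The thin tube dents if pinched harder than 20 N a finger; 10 to 16 N carries it. Held over about 20 mm off balance at that grip it swivels and the heavy end stays down.
- cradle: Fixed wooden cradle, board 250 x 170 x 12 mm, origin under its middle, x along it. Near +x the larger nest (for the lamp), near -x the smaller (for the clamp): cork pads 16 mm above the bench between cheeks and end stops up to 42 mm high, 6 mm play all round. Laid in, the lamp arm's origin is 16 mm straight above the cradle's, its x along the cradle's x. Between the nests: flat board and the turn-button's post.
- turn_button (a joint): Brass turn-button on a post in the cradle at x = -45, y = -50 mm. 0: the bar lies along the cradle, pointing to -x; grows as it swings clockwise (from above) over the tube; 1.57: square across the tube, pointing to +y; stop at 1.62, other stop -0.9. Starts swung clear (-0.8 to -0.1). Stiff: stays where left, about 1 N at the knob moves it.
- button_knob (a point): Top of the round black knob (diameter 14, 28 mm tall, top 94 mm above the bench) standing on the turn-button's bar, 66 mm from its pivot. Bar 15 mm wide, from 58 to 66 mm above the bench, ending 76 mm from the pivot; it passes 6 mm above the laid tube and clears the clamp.
- button_pivot (a point): The turn-button's pivot, on top of its bar, 66 mm above the bench, on a post 16 mm in diameter; the axis is vertical.
- tweezers: Steel tweezers, 140 mm long, lying flat; origin under the middle; leave alone.
- magnifier: Hand magnifier, black rim of diameter 64 mm (origin under its centre), 78 mm handle to -x, lying flat; leave alone.
- jar: Specimen jar, diameter 64, 85 mm high; origin under its centre; leave alone.
- eyepiece: Black microscope eyepiece standing on end, diameter 42, 52 mm high; origin under its centre; leave alone.
- slide_box: Dark wooden slide box, 95 x 150 x 34 mm; origin under its centre; leave alone.
- notebook: Green notebook, 105 x 165 x 16 mm; origin under its centre; leave alone.
- dish: Shallow glass dish, diameter 90, 16 mm high; origin under its centre; leave alone.
- glue: White glue bottle, diameter 52, 120 mm high; origin under its centre; leave alone.
Mind the look-alikes: they are no part of the job. Of the things shaped like the lamp_arm, the aluminium one is meant.

How it is judged:
By the outcome, as a careful person would: the job done as asked, in the order asked, and still so for the second after the job is handed in, with the robot touching nothing.
It also fails if it takes over 66 s, if anything falls off the work surface, if the arm or the gripper's body presses on something with over 40 N, if the wrist force passes 120 N, or if a joint passes its speed limit or range.

### The arm

A 6-joint arm with a two-finger parallel gripper is mounted at the origin on the work surface. World frame = base frame: x ahead of the robot, y to its left, z up, the work surface at z = 0. Lengths are in m, angles in degrees, forces in N, time in s.
With the tool pointing down it reaches from about 0.4 to 0.825 m from the base axis. Payload 7 kg.
Tool frame: the origin (TCP) lies midway between the tips of the shut fingers; the grasp point (between the pads) lies 19 mm behind it; z points along the fingers, y is the line along which they close (so a half turn about z gives the same grasp; the last joint's range is limited). The gripper opens to 88 mm and grips with 3 to 60 N. Pads are 19 mm wide; open, the fingers measure 130 mm over their backs; the gripper's body (78 mm by 193 mm) begins 47 mm behind the grasp point.
Start: joints at [-53.566, 20.546, 0.682, 0, -70.136, -16.507], TCP at [0.23, -0.635, 0.227] pointing down, gripper open.
Joint ranges: [-176.03, 176.03], [-82.01, 121.73], [-58.28, 71.71], [-173.87, 95.51], [-174.79, -0.11], [-173.66, 173.66]. Speed limits (degrees/s): [136.94, 136.94, 172.46, 180, 180, 180].

### API

Orientations are given as [roll, pitch, yaw] about the fixed x, y, z axes, in that order (R = Rz(yaw) Ry(pitch) Rx(roll)).
In Python, from plant import r, eyes, workorder gives the robot as it stands.
- The arm moves only by the tool step_arm, never from a script. Its argument "plan" is a list of rows, each a list of 5 numbers: the shift along the tool's x, y, z each as a share of 25 cm, from -1 to 1, then the turn about the tool's z as a share of 60 degrees, from -1 to 1, then the finger opening in mm, from 0 to 87.6. In form: [[x, y, z, turn, jaw], ...]. A call has 1 to 12 rows; each row is the pose to reach, as a shift and turn from the pose commanded when the call began, along the tool's axes at that moment; what a row does not reach only later rows make up. A row lasts 1/12 s, in which the tool goes at most 41.7 mm and 7.16 degrees, less where a joint would pass 70% of its speed; a pose out of reach is approached as far as the arm can. A call with a number of a shift or a turn outside -1 to 1 is refused whole. A call with a gripper value outside its range is refused whole. The fingers move at their own pace and stop on an object; "newtons" is the grip in N (left out, the last holds). Time passes only in rows, so rows that repeat a pose let the fingers close. It gives the time, the measured TCP pose, the force, the opening and the grip force at its end, in the units of the state.
- r.get_state(): the state, without advancing time (a new reading comes with each control period).
- eyes.capture(name): name is "side" or "top" or "wrist"; returns the picture (400x640x3 uint8, red, green, blue); there is no depth.
- eyes.camera_model(name): a dict with "fov_y" (degrees; the focal length in pixels is half the picture's height over the tangent of half this angle, whatever the lens; pixels are square), "cx", "cy" (the principal point, pixels), "world_to_cam" (4x4, takes a point from world to camera coordinates); the wrist camera has in their place "hand_eye" (4x4, takes a point from camera to tool coordinates, whose origin is the TCP and whose axes are the flange's). Camera axes: x right, y up, looking along -z (the intrinsics and any distortion apply to the point x, -y, -z); pixel columns grow to the right and rows downward; lengths in m; the calibration is good to about 2 mm. A picture is of the moment at which its call begins: read the wrist's pose just before it. camera_model takes no time and is no camera call.
- workorder.close_job(): hands the job in; it is judged then, once.
The state is a dict: "time_s": time; "joints": joint angles; "qd": joint speeds; "joint_torque": joint torques, N m; "tcp_pos": TCP position; "eef_rot": TCP orientation; "contact_force": force on the tool from outside, world axes, zero at the start; "moment": the same for the moment, N m; "gripper_width": finger opening in m; "gripper_force": force on a finger pad.
Only numpy, scipy, OpenCV 4.12 (cv2) and the standard library are available. Lean on these libraries where they do the work, as an engineer would, in place of code of your own. Each camera call takes 0.05 s, during which the arm holds its last target. There are 200 camera calls.

## Working session

There is one attempt and no reset: what is moved stays moved. The work goes in short steps, Python scripts to look and compute and a tool call to move; the robot and the scene stay as the last step left them, time stands still between calls to the robot, and variables do not carry over. Pictures are saved under pics/ and viewed, at most 12 in all, crops included, and the job is handed in when it is done.

Besides the shell and the picture viewer there is one more tool, called by a JSON object that holds its "fn" and its "kwargs". step_arm: Moves the arm, as the interface text tells. Its arguments: {"type":"object","properties":{"plan":{"type":"array"},"newtons":{"type":"number"}},"required":["plan"]}

```bash
ls; mkdir -p pics; python3 - <<'E'
from plant import r, eyes, workorder
import cv2
print(r.get_state())
for n in("top","side"):
    cv2.imwrite(f"pics/{n}0.png",cv2.cvtColor(eyes.capture(n),cv2.COLOR_RGB2BGR)); print(n,eyes.camera_model(n))
print(eyes.camera_model("wrist"))
E
```

```text
pics
{'time_s': 0.0, 'joints': array([-5.35683219e+01,  2.05904881e+01,  6.32296668e-01, -2.18063614e-02,
       -7.01349756e+01, -1.65059051e+01]), 'qd': array([ 0.00305858,  0.07680461, -0.02878438,  0.12807226, -0.00702667,
       -0.07410541]), 'joint_torque': array([ 6.70111112e-04, -5.82719100e+01,  2.93068779e+01,  6.99743852e+00,
        6.96397852e-03, -1.84136634e-04]), 'tcp_pos': array([ 0.22984012, -0.63412875,  0.22561685]), 'eef_rot': array([ 1.79904848e+02, -6.81840066e-03, -1.60081648e+02]), 'contact_force': array([-0.14129286,  0.79834003, -0.16673077]), 'moment': array([ 0.02210594, -0.02208202, -0.02076453]), 'gripper_force': 0.0, 'gripper_width': 0.08750224150678067}
top {'fov_y': 46.490776823267396, 'cx': 321.711873730591, 'cy': 200.64274786888805, 'world_to_cam': array([[-0.00550302, -0.9998788 ,  0.01456382, -0.01081132],
       [ 0.99301975, -0.00374815,  0.11788862, -0.56480988],
       [-0.11781975,  0.0151109 ,  0.99292002, -1.57406553],
       [ 0.        ,  0.        ,  0.        ,  1.        ]])}
side {'fov_y': 44.5931950912711, 'cx': 316.6742736295136, 'cy': 202.2201039774409, 'world_to_cam': array([[-0.7026783 , -0.71112881, -0.02321665,  0.39948169],
       [ 0.33266601, -0.35720688,  0.87277521, -0.28022098],
       [-0.62894875,  0.60555682,  0.48756991, -1.17871392],
       [ 0.        ,  0.        ,  0.        ,  1.        ]])}
{'fov_y': 67.35351086929612, 'cx': 320.35652884573835, 'cy': 200.77939822418253, 'hand_eye': array([[-4.76667186e-04,  9.52158993e-01,  3.05602724e-01,
         8.31081107e-02],
       [ 9.99999804e-01,  3.29932492e-04,  5.31797953e-04,
         4.05288369e-04],
       [ 4.05527935e-04,  3.05602918e-01, -9.52158964e-01,
        -1.58184109e-01],
       [ 0.00000000e+00,  0.00000000e+00,  0.00000000e+00,
         1.00000000e+00]])}
```

View pics/top0.png

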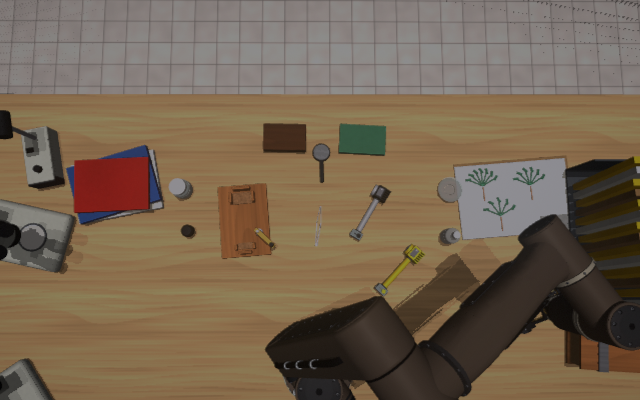

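View pics/side0.png

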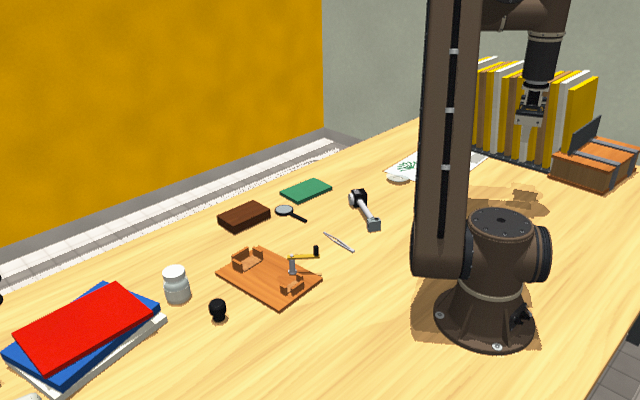

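The top view shows two lamp arms. The grey aluminium one has its lamp near (381,193) and its clamp near (355,235). The yellow look-alike runs from (413,253) to (381,288). The description says aluminium, so the grey one is meant. The cradle is at (245,220), with the large nest at (243,195) and the button at (262,237). I'll confirm with one crop.

```bash
cat > h.py <<'E'
from plant import r, eyes, workorder
import numpy as np, cv2
from scipy.spatial.transform import Rotation as R
def save(n,im): cv2.imwrite(f"pics/{n}.png",cv2.cvtColor(im,cv2.COLOR_RGB2BGR))
def cam(name,st=None):
    m=eyes.camera_model(name); f=200/np.tan(np.radians(m["fov_y"]/2))
    if name=="wrist":
        st=st or r.get_state(); T=np.eye(4); T[:3,:3]=R.from_euler("xyz",st["eef_rot"],degrees=True).as_matrix(); T[:3,3]=st["tcp_pos"]
        c2w=T@m["hand_eye"]
    else: c2w=np.linalg.inv(m["world_to_cam"])
    return f,m["cx"],m["cy"],c2w
def cast(c,px,z):
    f,cx,cy,M=c; px=np.atleast_2d(np.asarray(px,float))
    d=np.c_[(px[:,0]-cx)/f,-(px[:,1]-cy)/f,-np.ones(len(px))]@M[:3,:3].T
    o=M[:3,3]; return o+d*((z-o[2])/d[:,2])[:,None]
def proj(c,P):
    f,cx,cy,M=c; q=(np.atleast_2d(P)-M[:3,3])@M[:3,:3]
    return np.c_[cx-f*q[:,0]/q[:,2],cy+f*q[:,1]/q[:,2]]
def totool(target,yaw,st=None):
    "shift shares & turn share from present pose"
    st=st or r.get_state(); Rm=R.from_euler("xyz",st["eef_rot"],degrees=True).as_matrix()
    d=Rm.T@(np.array(target)-st["tcp_pos"])/.25
    t=(st["eef_rot"][2]-yaw+90)%180-90   # tool z is down: +turn lowers yaw
    return d.round(3),round(t/60,3)
E
python3 - <<'E'
from h import *
im=cv2.cvtColor(cv2.imread("pics/top0.png"),cv2.COLOR_BGR2RGB); c=cam("top")
cr=im[170:300,210:430]; save("crop0",cv2.resize(cr,None,fx=3.6,fy=3.6,interpolation=cv2.INTER_CUBIC))
for n,p,z in [("lamp",(381,193),.04),("clamp",(355,235),.03),("cradle big",(243,195),.03),("cradle small",(245,245),.03),("pivot",(256,230),.066),("knob",(270,245),.094),("tweez",(319,227),0)]: print(n,cast(c,p,z)[0].round(3))
E
```

```text
lamp [ 0.59  -0.218  0.04 ]
clamp [ 0.446 -0.127  0.03 ]
cradle big [0.586 0.258 0.03 ]
cradle small [0.414 0.249 0.03 ]
pivot [0.463 0.208 0.066]
knob [0.412 0.158 0.094]
tweez [ 0.476 -0.004  0.   ]
```

View pics/crop0.png

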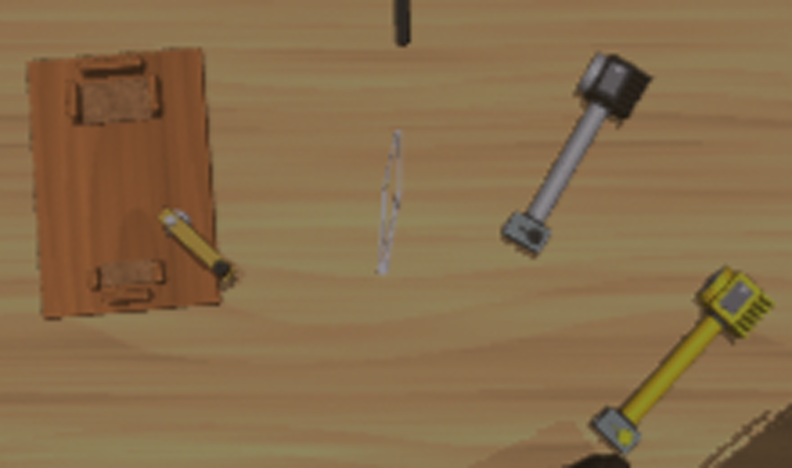

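Confirmed in the crop: the grey tube with the black head runs from clamp (525,232) to lamp (615,85). The yellow one at lower right stays out of it. Next I'll work out the hover move.

```bash
python3 - <<'E'
from h import *
print(totool([.52,-.173,.15],148))
E
```

```text
(array([-1.72 ,  1.339,  0.305]), np.float64(0.865))
```

{"fn": "step_arm", "kwargs": {"plan": [[-0.86, 0.67, 0, 0, 87], [-0.86, 0.67, 0, 0, 87], [-0.86, 0.67, 0, 0, 87], [-0.86, 0.67, 0, 0, 87], [-0.86, 0.67, 0, 0, 87], [-0.86, 0.67, 0, 0, 87], [-0.86, 0.67, 0, 0, 87]]}}

```text
time_s: 0.68
tcp_pos: [0.3764, -0.4007, 0.2265]
eef_rot: [180.0, 0.0, -160.0]
contact_force: [0.3, -0.1, -0.6]
gripper_width: 0.0867
gripper_force: 0.0
```

{"fn": "step_arm", "kwargs": {"plan": [[-0.86, 0.67, 0.3, 0.865, 87], [-0.86, 0.67, 0.3, 0.865, 87], [-0.86, 0.67, 0.3, 0.865, 87], [-0.86, 0.67, 0.3, 0.865, 87], [-0.86, 0.67, 0.3, 0.865, 87], [-0.86, 0.67, 0.3, 0.865, 87], [-0.86, 0.67, 0.3, 0.865, 87], [-0.86, 0.67, 0.3, 0.865, 87], [-0.86, 0.67, 0.3, 0.865, 87], [-0.86, 0.67, 0.3, 0.865, 87], [-0.86, 0.67, 0.3, 0.865, 87]]}}

```text
time_s: 1.6
tcp_pos: [0.5198, -0.1733, 0.1515]
eef_rot: [-180.0, -0.0, 148.2]
contact_force: [0.3, -0.3, -0.0]
gripper_width: 0.0872
gripper_force: 0.0
```

```bash
python3 - <<'E'
from h import *
s=r.get_state(); im=eyes.capture("wrist"); save("w1",im); np.save("w1.npy",[s["tcp_pos"],s["eef_rot"]]); print(s["time_s"],s["tcp_pos"],s["eef_rot"],s["moment"],s["contact_force"])
E
```

```text
1.6 [ 0.5197656  -0.17329323  0.15150119] [-1.79980870e+02 -2.39164065e-02  1.48152383e+02] [-0.13082687  0.0174582  -0.01437379] [ 0.25595867 -0.30473687 -0.04924078]
```

View pics/w1.png

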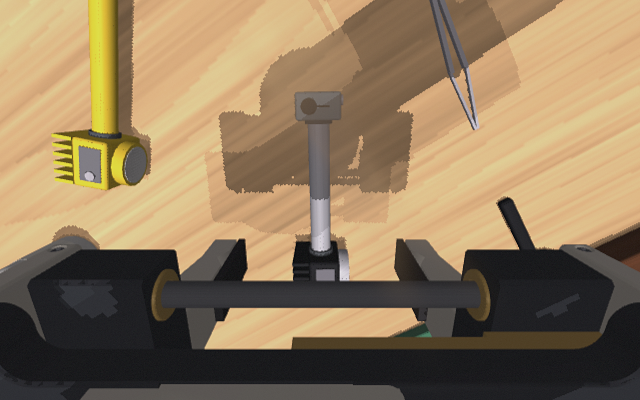

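The wrist view shows the aluminium tube nearly vertical, clamp outer edge at (318,92), tube centre from (319,130) to (321,240), lamp shoulder near row 250. The yellow look-alike is at upper left and the tweezers at upper right.

```bash
python3 - <<'E'
from h import *
a=np.load("w1.npy"); st=dict(tcp_pos=a[0],eef_rot=a[1]); c=cam("wrist",st)
im=cv2.imread("pics/w1.png"); hsv=cv2.cvtColor(im,cv2.COLOR_BGR2HSV)
m=(hsv[:,:,1]<60)
mid=[]
for y in range(128,240,8):
    x=np.where(m[y,290:352])[0]+290
    mid.append(((x.min()+x.max()+1)/2,y+.5)); print(y,x.min(),x.max(),end="; ")
P=cast(c,mid,.026); l=cv2.fitLine(P[:,:2].astype(np.float32),cv2.DIST_L2,0,.01,.01).ravel()
u=l[:2]*np.sign(l[0]); p0=l[2:]; ang=np.degrees(np.arctan2(u[1],u[0]))
e=[(cast(c,(318.5,92),.038)[0,:2]-p0)@u+.1,(cast(c,(319,122),.034)[0,:2]-p0)@u+.076]
k=(cast(c,(321,250),.036)[0,:2]-p0)@u-.056
cl=[cast(c,(x,92),.038)[0] for x in(295,342)]; print("\nclampwidth",np.linalg.norm(cl[0]-cl[1]))
print(ang,e,k)
print("origin",p0+u*np.mean(e))
g=p0+u*(np.mean(e)+.02); print(g,totool([*g,.05],ang),totool([*g,.007],ang))
E
```

```text
128 308 328; 136 308 328; 144 308 328; 152 308 328; 160 309 329; 168 309 329; 176 309 329; 184 309 329; 192 310 329; 200 310 329; 208 310 329; 216 311 329; 224 311 329; 232 311 329; 
clampwidth 0.04003042881431932
-30.695467 [np.float64(0.018474161553775834), np.float64(0.01943927213289732)] 0.01264655061599209
origin [ 0.5255754  -0.17712752]
[ 0.54277325 -0.18733702] (array([-0.107,  0.002,  0.407]), np.float64(-0.02)) (array([-0.107,  0.002,  0.579]), np.float64(-0.02))
```

{"fn": "step_arm", "kwargs": {"plan": [[-0.107, 0, 0.1, -0.02, 87], [-0.107, 0, 0.2, -0.02, 70], [-0.107, 0, 0.32, -0.02, 60], [-0.107, 0, 0.42, -0.02, 50], [-0.107, 0, 0.5, -0.02, 40], [-0.107, 0, 0.54, -0.02, 40], [-0.107, 0, 0.57, -0.02, 40], [-0.107, 0, 0.575, -0.02, 40], [-0.107, 0, 0.575, -0.02, 40]], "newtons": 12}}

```text
time_s: 2.4
tcp_pos: [0.5431, -0.1876, 0.0084]
eef_rot: [180.0, 0.0, 149.2]
contact_force: [-0.1, 0.3, 0.4]
gripper_width: 0.042
gripper_force: 0.0
```

```bash
python3 - <<'E'
from h import *
s=r.get_state(); print(s["tcp_pos"],s["eef_rot"],s["moment"],s["contact_force"])
E
```

```text
[ 0.54313672 -0.18764869  0.00837672] [1.79989245e+02 3.71109148e-02 1.49226588e+02] [-0.07853921 -0.00878215 -0.01009293] [-0.07201509  0.33770972  0.35346977]
```

{"fn": "step_arm", "kwargs": {"plan": [[0, 0, 0, 0, 25], [0, 0, 0, 0, 18], [0, 0, 0, 0, 10], [0, 0, 0, 0, 10], [0, 0, 0, 0, 10], [0, 0, 0, 0, 10], [0, 0, 0, 0, 10]], "newtons": 12}}

```text
time_s: 2.98
tcp_pos: [0.5431, -0.1874, 0.0087]
eef_rot: [180.0, 0.0, 149.3]
contact_force: [-1.9, -0.6, 7.5]
gripper_width: 0.0196
gripper_force: 12.0
```

```bash
python3 - <<'E'
from h import *
s=r.get_state(); print(s["tcp_pos"],s["eef_rot"],s["moment"],s["contact_force"],s["gripper_force"],s["gripper_width"])
E
```

```text
[ 0.54309605 -0.18742485  0.00865124] [1.79996399e+02 4.87963633e-02 1.49251547e+02] [-0.48075074  0.66751096 -0.02580976] [-1.9459648  -0.56041724  7.54444628] 11.999415010213852 0.019609949467101977
```

{"fn": "step_arm", "kwargs": {"plan": [[0, 0, -0.015, 0, 10], [0, 0, -0.03, 0, 10], [0, 0, -0.045, 0, 10], [0, 0, -0.06, 0, 10], [0, 0, -0.06, 0, 10], [0, 0, -0.06, 0, 10], [0, 0, -0.06, 0, 10], [0, 0, -0.06, 0, 10]]}}

```text
time_s: 3.65
tcp_pos: [0.5426, -0.1872, 0.0226]
eef_rot: [-180.0, -0.0, 149.2]
contact_force: [-1.1, 1.2, -7.8]
gripper_width: 0.0195
gripper_force: 12.0
```

```bash
python3 - <<'E'
from h import *
s=r.get_state(); im=eyes.capture("wrist");save("w2",im); 
im2=eyes.capture("side")[160:270,310:430]
for i in range(4):
    s=r.get_state(); Rm=R.from_euler("xyz",s["eef_rot"],degrees=True).as_matrix()
    print(s["tcp_pos"],s["contact_force"].round(2),"tool moment",(Rm.T@s["moment"]).round(3),s["gripper_force"]); eyes.capture("top")
h=np.vstack([cv2.resize(im[80:300,160:480],(640,440)),]); b=cv2.resize(im2,(480,440),interpolation=cv2.INTER_CUBIC)
save("c2",cv2.resize(np.hstack([h,b]),(800,314)))
E
```

```text
[ 0.54260838 -0.18718128  0.02262127] [ 0.31  1.66 -6.85] tool moment [-0.015  0.234 -0.01 ] 11.999864727258682
[ 0.54265364 -0.18720003  0.02266711] [-1.58  0.54 -5.69] tool moment [ 0.013  0.258 -0.064] 11.999798566102982
[ 0.54267171 -0.18720432  0.02268652] [-0.43 -0.2  -6.48] tool moment [ 0.048  0.249 -0.01 ] 11.99983835220337
[ 0.54266431 -0.18721656  0.02270279] [ 0.22  0.9  -7.39] tool moment [ 0.058  0.214 -0.021] 11.99990451335907
```

View pics/c2.png

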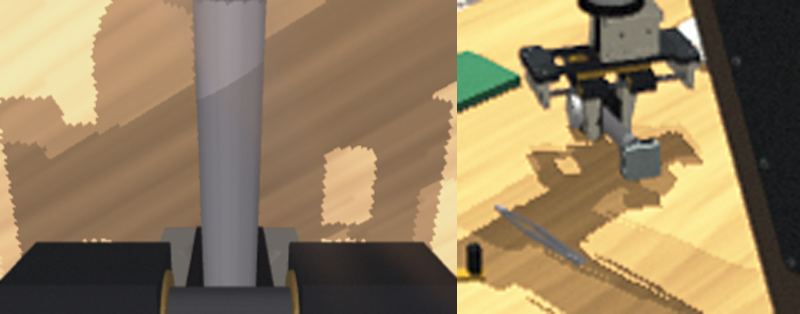

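The wrist crop shows the tube held centrally by the pads, and the side crop shows the clamp end clear of the bench. I'll measure the tilt from the clamp's apparent size.

```bash
python3 - <<'E'
from h import *
s=r.get_state(); c=cam("wrist",s)
im=cv2.imread("pics/w2.png"); hsv=cv2.cvtColor(im,cv2.COLOR_BGR2HSV); m=hsv[:,:,1]<60
for y in range(0,150,6):
    x=np.where(m[y,260:380])[0]+260; print(y,(x.min(),x.max()) if len(x) else None,end="; ")
u=np.array([np.cos(np.radians(-30.7)),np.sin(np.radians(-30.7))]); v=np.array([-u[1],u[0]])
for tilt in(0,4,8,10):
    t=np.radians(tilt); P=[]
    for x,y,z in[(-.1,.02,.012),(-.1,-.02,.012),(-.076,.02,.012),(-.076,-.02,.012),(.02,.01,0),(-.07,.01,0),(-.07,-.01,0)]:
        dx=x-.02; a=dx*np.cos(t)+z*np.sin(t)*1; h=-dx*np.sin(t)+z*np.cos(t)
        P.append([*(s["tcp_pos"][:2]+u*a+v*y),s["tcp_pos"][2]+.0175+h])
    print("\n",tilt,proj(c,P).round(0).tolist())
E
```

```text
0 (np.int64(260), np.int64(379)); 6 (np.int64(260), np.int64(379)); 12 (np.int64(260), np.int64(379)); 18 (np.int64(260), np.int64(379)); 24 (np.int64(261), np.int64(379)); 30 (np.int64(261), np.int64(379)); 36 (np.int64(262), np.int64(379)); 42 (np.int64(262), np.int64(378)); 48 (np.int64(263), np.int64(378)); 54 (np.int64(263), np.int64(377)); 60 (np.int64(264), np.int64(377)); 66 (np.int64(265), np.int64(376)); 72 (np.int64(291), np.int64(352)); 78 (np.int64(291), np.int64(348)); 84 (np.int64(295), np.int64(345)); 90 (np.int64(296), np.int64(345)); 96 (np.int64(296), np.int64(345)); 102 (np.int64(296), np.int64(345)); 108 (np.int64(296), np.int64(344)); 114 (np.int64(297), np.int64(344)); 120 (np.int64(297), np.int64(344)); 126 (np.int64(297), np.int64(344)); 132 (np.int64(297), np.int64(343)); 138 (np.int64(297), np.int64(343)); 144 (np.int64(297), np.int64(343)); 
 0 [[373.0, 1.0], [266.0, 1.0], [370.0, 71.0], [269.0, 71.0], [339.0, 269.0], [342.0, 89.0], [297.0, 89.0]]

 4 [[377.0, -4.0], [262.0, -3.0], [373.0, 72.0], [266.0, 72.0], [339.0, 269.0], [344.0, 88.0], [296.0, 88.0]]

 8 [[382.0, -6.0], [257.0, -6.0], [376.0, 75.0], [263.0, 75.0], [339.0, 269.0], [345.0, 89.0], [295.0, 89.0]]

 10 [[384.0, -7.0], [255.0, -7.0], [377.0, 77.0], [262.0, 77.0], [339.0, 269.0], [345.0, 90.0], [294.0, 90.0]]
```

Clamp and tube widths fit about 7–8° of tilt, clamp up. The lamp end hangs and is still on the bench, so the balance point is past x = 40 mm. I'll set it down flat and let go.

{"fn": "step_arm", "kwargs": {"plan": [[0, 0, 0.015, 0, 10], [0, 0, 0.03, 0, 10], [0, 0, 0.045, 0, 10], [0, 0, 0.06, 0, 10], [0, 0, 0.06, 0, 10], [0, 0, 0.06, 0, 10], [0, 0, 0.06, 0, 10], [0, 0, 0.06, 0, 40], [0, 0, 0.06, 0, 40], [0, 0, 0.06, 0, 40], [0, 0, 0.06, 0, 40]]}}

```text
time_s: 4.87
tcp_pos: [0.5432, -0.1871, 0.0079]
eef_rot: [180.0, 0.0, 149.2]
contact_force: [-0.2, -0.1, 0.2]
gripper_width: 0.0378
gripper_force: 0.0
```

```bash
python3 - <<'E'
from h import *
s=r.get_state(); im=eyes.capture("wrist");save("w3",im); c=cam("wrist",s); print(s["tcp_pos"],s["gripper_width"],s["contact_force"])
hsv=cv2.cvtColor(im,cv2.COLOR_RGB2HSV); m=hsv[:,:,1]<60
for y in range(0,220,10):
    x=np.where(m[y,240:400])[0]+240; print(y,(x.min(),x.max()) if len(x) else None,end="; ")
u=np.array([np.cos(np.radians(-30.7)),np.sin(np.radians(-30.7))]); v=np.array([-u[1],u[0]])
P=[[*(s["tcp_pos"][:2]+u*(x-.02)+v*y),z] for x,y,z in[(-.1,.02,.038),(-.1,-.02,.038),(-.076,.02,.038),(-.076,-.02,.038),(-.07,.01,.026),(-.07,-.01,.026)]]
print(proj(c,P).round(0).tolist())
E
```

```text
[ 0.54317844 -0.18714575  0.00793591] 0.03784302240027462 [-0.22081242 -0.14065915  0.24347587]
0 (np.int64(267), np.int64(372)); 10 (np.int64(267), np.int64(376)); 20 (np.int64(268), np.int64(376)); 30 (np.int64(268), np.int64(374)); 40 (np.int64(269), np.int64(370)); 50 (np.int64(269), np.int64(370)); 60 (np.int64(270), np.int64(369)); 70 (np.int64(294), np.int64(359)); 80 (np.int64(297), np.int64(342)); 90 (np.int64(298), np.int64(342)); 100 (np.int64(298), np.int64(342)); 110 (np.int64(298), np.int64(342)); 120 (np.int64(298), np.int64(341)); 130 (np.int64(298), np.int64(341)); 140 (np.int64(298), np.int64(341)); 150 (np.int64(299), np.int64(341)); 160 (np.int64(299), np.int64(340)); 170 (np.int64(299), np.int64(340)); 180 (np.int64(299), np.int64(340)); 190 (np.int64(300), np.int64(340)); 200 (np.int64(300), np.int64(340)); 210 (np.int64(300), np.int64(339)); [[374.0, 0.0], [265.0, 0.0], [371.0, 71.0], [269.0, 71.0], [343.0, 88.0], [297.0, 89.0]]
```

{"fn": "step_arm", "kwargs": {"plan": [[-0.04, 0, 0, 0, 40], [-0.084, 0, 0, 0, 40], [-0.084, 0, 0, 0, 40], [-0.084, 0, 0, 0, 10], [-0.084, 0, 0, 0, 10], [-0.084, 0, 0, 0, 10], [-0.084, 0, 0, 0, 10], [-0.084, 0, 0, 0, 10], [-0.084, 0, 0, 0, 10]], "newtons": 13}}

```text
time_s: 5.67
tcp_pos: [0.5606, -0.1978, 0.0078]
eef_rot: [-180.0, -0.0, 149.2]
contact_force: [-1.6, 0.6, -1.0]
gripper_width: 0.0194
gripper_force: 13.0
```

{"fn": "step_arm", "kwargs": {"plan": [[0, 0, -0.015, 0, 10], [0, 0, -0.03, 0, 10], [0, 0, -0.045, 0, 10], [0, 0, -0.06, 0, 10], [0, 0, -0.075, 0, 10], [0, 0, -0.08, 0, 10], [0, 0, -0.08, 0, 10], [0, 0, -0.08, 0, 10], [0, 0, -0.08, 0, 10]]}}

```text
time_s: 6.42
tcp_pos: [0.5606, -0.198, 0.0276]
eef_rot: [-180.0, -0.0, 149.2]
contact_force: [-0.7, 0.4, -8.3]
gripper_width: 0.0196
gripper_force: 13.0
```

```bash
python3 - <<'E'
from h import *
s=r.get_state(); im=eyes.capture("wrist");save("w4",im); c=cam("wrist",s)
F=[];M=[]
for i in range(8):
    q=r.get_state(); Rm=R.from_euler("xyz",q["eef_rot"],degrees=True).as_matrix(); F.append(Rm.T@q["contact_force"]);M.append(Rm.T@q["moment"]); eyes.capture("side")
print(s["tcp_pos"],np.mean(F,0).round(2),np.mean(M,0).round(3),np.std(M,0).round(3),s["gripper_force"])
hsv=cv2.cvtColor(im,cv2.COLOR_RGB2HSV); m=hsv[:,:,1]<60
for y in range(0,220,10):
    x=np.where(m[y,240:400])[0]+240; print(y,(x.min(),x.max()) if len(x) else None,end="; ")
u=np.array([np.cos(np.radians(-30.7)),np.sin(np.radians(-30.7))]); v=np.array([-u[1],u[0]])
z0=s["tcp_pos"][2]-.008
for tilt in(-4,0,4,8):
    t=np.radians(tilt);P=[]
    for x,y,z in[(-.076,.02,.012),(-.076,-.02,.012),(-.07,.01,0),(-.07,-.01,0),(-.03,.01,0),(-.03,-.01,0)]:
        dx=x-.042; a=dx*np.cos(t)+z*np.sin(t); P.append([*(s["tcp_pos"][:2]+u*a+v*y),.026+z0-dx*np.sin(t)+z*np.cos(t)])
    print(tilt,proj(c,P).round(0).tolist())
E
```

```text
[ 0.56062372 -0.19795698  0.02761747] [0.05 0.21 8.09] [ 0.062 -0.109  0.016] [0.022 0.023 0.016] 12.999350130558014
0 (np.int64(268), np.int64(372)); 10 (np.int64(282), np.int64(368)); 20 (np.int64(285), np.int64(363)); 30 (np.int64(297), np.int64(344)); 40 (np.int64(297), np.int64(343)); 50 (np.int64(298), np.int64(343)); 60 (np.int64(298), np.int64(343)); 70 (np.int64(298), np.int64(343)); 80 (np.int64(298), np.int64(343)); 90 (np.int64(298), np.int64(342)); 100 (np.int64(299), np.int64(342)); 110 (np.int64(299), np.int64(342)); 120 (np.int64(299), np.int64(342)); 130 (np.int64(299), np.int64(342)); 140 (np.int64(299), np.int64(341)); 150 (np.int64(299), np.int64(341)); 160 (np.int64(300), np.int64(341)); 170 (np.int64(300), np.int64(341)); 180 (np.int64(300), np.int64(341)); 190 (np.int64(300), np.int64(340)); 200 (np.int64(300), np.int64(340)); 210 (np.int64(301), np.int64(340)); -4 [[370.0, 11.0], [269.0, 11.0], [342.0, 37.0], [297.0, 37.0], [341.0, 130.0], [299.0, 130.0]]
0 [[373.0, 6.0], [266.0, 7.0], [344.0, 32.0], [295.0, 32.0], [342.0, 131.0], [298.0, 131.0]]
4 [[377.0, 3.0], [262.0, 3.0], [345.0, 28.0], [294.0, 28.0], [342.0, 132.0], [297.0, 132.0]]
8 [[381.0, 1.0], [257.0, 1.0], [347.0, 26.0], [292.0, 26.0], [343.0, 134.0], [296.0, 134.0]]
```

Lifted 20 mm. It hangs level, the full weight of about 8 N is on the wrist, and the residual moment is small. I'll raise it and go to a hover beside the cradle.

```bash
python3 - <<'E'
from h import *
print(totool([.55,.12,.2],183))
E
```

```text
(array([ 0.688,  1.071, -0.689]), np.float64(-0.563))
```

{"fn": "step_arm", "kwargs": {"plan": [[0, 0, -0.03, 0, 10], [0, 0, -0.09, 0, 10], [0, 0, -0.17, 0, 10], [0.02, 0.03, -0.26, -0.02, 10], [0.06, 0.09, -0.35, -0.06, 10], [0.12, 0.18, -0.44, -0.11, 10], [0.18, 0.27, -0.53, -0.17, 10], [0.24, 0.37, -0.6, -0.23, 10], [0.3, 0.46, -0.65, -0.29, 10], [0.36, 0.56, -0.68, -0.35, 10], [0.42, 0.65, -0.69, -0.41, 10], [0.48, 0.74, -0.69, -0.47, 10]]}}

```text
time_s: 7.87
tcp_pos: [0.5524, 0.0238, 0.2022]
eef_rot: [179.9, 0.1, 177.6]
contact_force: [-0.3, -0.1, -8.2]
gripper_width: 0.0196
gripper_force: 13.0
```

```bash
python3 - <<'E'
from h import *
print(totool([.55,.12,.2],183))
E
```

```text
(array([0.026, 0.384, 0.009]), np.float64(-0.09))
```

{"fn": "step_arm", "kwargs": {"plan": [[0.01, 0.08, 0, -0.03, 10], [0.02, 0.16, 0, -0.06, 10], [0.026, 0.25, 0, -0.09, 10], [0.026, 0.32, 0, -0.09, 10], [0.026, 0.36, 0, -0.09, 10], [0.026, 0.384, 0, -0.09, 10], [0.026, 0.384, 0, -0.09, 10], [0.026, 0.384, 0, -0.09, 10]]}}

```text
time_s: 8.53
tcp_pos: [0.55, 0.1181, 0.2004]
eef_rot: [-180.0, -0.0, -177.2]
contact_force: [0.0, -0.1, -8.7]
gripper_width: 0.0194
gripper_force: 13.0
```

```bash
python3 - <<'E'
from h import *
s=r.get_state(); im=eyes.capture("wrist"); save("w5",im); np.save("w5.npy",[s["tcp_pos"],s["eef_rot"]]); print(s["tcp_pos"],s["eef_rot"])
E
```

```text
[0.5499737  0.1181224  0.20035828] [-1.79983513e+02 -2.23624740e-02 -1.77168678e+02]
```

View pics/w5.png

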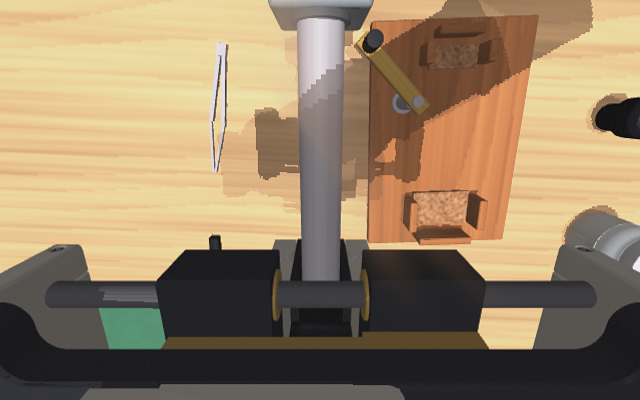

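The wrist view shows the cradle at right: board corners near (372,22), (538,15), (503,240) and (368,243), large nest pad at (443,208), small pad at (455,55), pivot near (418,103), knob at (373,41). The tube is held level.

```bash
cat >> h.py <<'E'
E
python3 - <<'E'
from h import *
a=np.load("w5.npy"); st=dict(tcp_pos=a[0],eef_rot=a[1]); c=cam("wrist",st)
im=cv2.imread("pics/w5.png"); hsv=cv2.cvtColor(im,cv2.COLOR_BGR2HSV)
for p in[(390,150),(490,150),(520,30),(590,100),(440,20),(520,200),(445,210)]: print(p,hsv[p[1],p[0]],end=" ")
m=((hsv[:,:,0]<14)&(hsv[:,:,1]>120)).astype(np.uint8); m[:,:350]=0
n,l,s,_=cv2.connectedComponentsWithStats(m); k=1+np.argmax(s[1:,4]); print(s[k])
co=cv2.findContours((l==k).astype(np.uint8),cv2.RETR_EXTERNAL,cv2.CHAIN_APPROX_NONE)[0][0][:,0,:]
P=cast(c,co+0.0,.012)[:,:2]
def edge(sel,ax):
    Q=P[sel]; q=co[sel]; w=cv2.fitLine(Q.astype(np.float32),cv2.DIST_HUBER,0,.001,.001).ravel(); return w
R_=edge((co[:,0]>500)&(co[:,1]>40)&(co[:,1]<215),0)
L_=edge((co[:,0]<375)&(co[:,1]>90)&(co[:,1]<230),0)
B_=edge((co[:,1]>225)&(((co[:,0]>480)&(co[:,0]<498))|((co[:,0]>373)&(co[:,0]<405))),1)
T_=edge((co[:,1]<30)&(((co[:,0]>495)&(co[:,0]<530))|((co[:,0]>385)&(co[:,0]<410))),1)
def X(a,b):
    t=np.linalg.solve(np.c_[a[:2],-b[:2]],b[2:]-a[2:]); return a[2:]+t[0]*a[:2]
C=np.array([X(T_,L_),X(T_,R_),X(B_,R_),X(B_,L_)]); print(C.round(4).tolist(),[np.linalg.norm(C[i]-C[i-1]).round(4) for i in range(4)])
for w in(L_,R_,T_,B_): print(np.degrees(np.arctan2(w[1],w[0])).round(2))
ctr=C.mean(0);print("ctr",ctr)
d=(C[3]+C[2]-C[0]-C[1]); ang=np.degrees(np.arctan2(d[1],d[0])); print(ang)
u=d/np.linalg.norm(d); v=np.array([-u[1],u[0]])
for n,px,z in[("big",(443,208),.016),("small",(455,55),.016),("knob",(373,36),.094),("piv",(419,102),.066)]:
    q=cast(c,px,z)[0,:2]-ctr; print(n,(q@u).round(4),(q@v).round(4))
np.save("cradle.npy",[*ctr,ang])
g=ctr+.042*u; print(totool([*g,.2],ang+180),totool([*g,.027],ang+180))
E
```

```text
(390, 150) [ 12 149 214] (490, 150) [ 12 145 227] (520, 30) [ 11 146 148] (590, 100) [ 22  84 235] (440, 20) [ 12 141 107] (520, 200) [ 19  95 236] (445, 210) [ 12 123 215] [  367    15   172   230 30495]
[[0.38359999656677246, 0.16339999437332153], [0.36970001459121704, 0.329800009727478], [0.6164000034332275, 0.3504999876022339], [0.6299999952316284, 0.18219999969005585]] [np.float32(0.2471), np.float32(0.1669), np.float32(0.2476), np.float32(0.1688)]
4.36
4.8
-85.2
-85.37
ctr [0.4999232  0.25646698]
4.5788183
big 0.0792 0.0053
small -0.0888 0.002
knob -0.0943 -0.0961
piv -0.0437 -0.0477
(array([0.005, 0.569, 0.001]), np.float64(-0.03)) (array([0.005, 0.569, 0.693]), np.float64(-0.03))
```

```bash
python3 - <<'E'
from h import *
c=cam("top"); print("cam",c[3][:3,3])
im=cv2.imread("pics/top0.png"); hsv=cv2.cvtColor(im,cv2.COLOR_BGR2HSV)
print(hsv[190,225],hsv[220,205],hsv[220,300])
m=((hsv[:,:,0]<14)&(hsv[:,:,1]>130)).astype(np.uint8); m[:,:205]=0;m[:,280:]=0;m[:170]=0;m[265:]=0
n,l,s,_=cv2.connectedComponentsWithStats(m); k=1+np.argmax(s[1:,4]); print(s[k])
co=cv2.findContours((l==k).astype(np.uint8),cv2.RETR_EXTERNAL,cv2.CHAIN_APPROX_NONE)[0][0]
P=cast(c,co[:,0,:],.012)[:,:2]; print(cv2.minAreaRect((P*1000).astype(np.float32)))
# wrist: cork pads
a=np.load("w5.npy"); c=cam("wrist",dict(tcp_pos=a[0],eef_rot=a[1])); im=cv2.imread("pics/w5.png")
save("c5",cv2.cvtColor(np.hstack([cv2.resize(im[175:255,395:495],(400,320),interpolation=cv2.INTER_CUBIC),cv2.resize(im[15:95,410:510],(400,320),interpolation=cv2.INTER_CUBIC)]),cv2.COLOR_BGR2RGB))
E
```

```text
cam [0.37535187 0.01085855 1.62966329]
[ 12 159 128] [ 17 113 142] [ 19 108 142]
[ 218  184   53   75 3328]
((499.87628173828125, 257.4701232910156), (248.5790557861328, 169.78546142578125), 4.525156497955322)
```

View pics/c5.png

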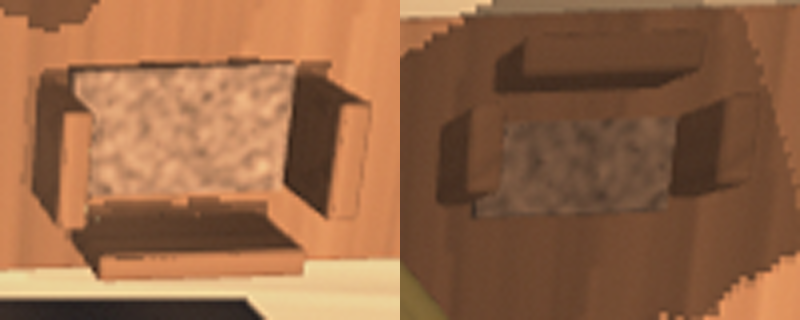

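The crop shows both nests. Cheek top inner edges at z = 42 mm are: large nest at pixels (417.2,216) and (479,216), small nest at (435,51) and (490,51). I'll cast those, and the end stops too.

```bash
python3 - <<'E'
from h import *
a=np.load("w5.npy"); c=cam("wrist",dict(tcp_pos=a[0],eef_rot=a[1]))
ctr=np.array([.5,.2575]); u=np.array([np.cos(np.radians(4.6)),np.sin(np.radians(4.6))]); v=np.array([-u[1],u[0]])
B=cast(c,[(417.2,216.2),(479,216.2)],.042)[:,:2]; S=cast(c,[(435,51),(490,51)],.042)[:,:2]
E=cast(c,[(445,175+253/4),(410+200/4,15+75/4)],.042)[:,:2]
for Q in(B,S,E): print([(((q-ctr)@u).round(4),((q-ctr)@v).round(4)) for q in Q])
d=B.mean(0)-S.mean(0); print(np.degrees(np.arctan2(d[1],d[0])))
E
```

```text
[(np.float64(0.0786), np.float64(-0.0349)), (np.float64(0.0808), np.float64(0.0347))]
[(np.float64(-0.0897), np.float64(-0.0292)), (np.float64(-0.0881), np.float64(0.0233))]
[(np.float64(0.1068), np.float64(-0.001)), (np.float64(-0.1037), np.float64(-0.0069))]
5.568081413837087
```

```bash
python3 - <<'E'
from h import *
t=np.radians(4.8); g=np.array([.5005,.257])+.0415*np.array([np.cos(t),np.sin(t)])
print(g,totool([*g,.12],184.8),totool([*g,.024],184.8))
E
```

```text
[0.54185445 0.26047263] (array([0.004, 0.572, 0.321]), np.float64(-0.033)) (array([0.004, 0.572, 0.705]), np.float64(-0.033))
```

{"fn": "step_arm", "kwargs": {"plan": [[0, 0.05, 0, -0.033, 10], [0, 0.13, 0, -0.033, 10], [0, 0.23, 0, -0.033, 10], [0, 0.33, 0, -0.033, 10], [0, 0.43, 0.03, -0.033, 10], [0.004, 0.5, 0.08, -0.033, 10], [0.004, 0.55, 0.14, -0.033, 10], [0.004, 0.572, 0.2, -0.033, 10], [0.004, 0.572, 0.26, -0.033, 10], [0.004, 0.572, 0.3, -0.033, 10], [0.004, 0.572, 0.32, -0.033, 10], [0.004, 0.572, 0.32, -0.033, 10]]}}

```text
time_s: 9.58
tcp_pos: [0.5418, 0.2603, 0.1191]
eef_rot: [-179.9, -0.1, -175.2]
contact_force: [0.6, 0.2, -8.0]
gripper_width: 0.0195
gripper_force: 13.0
```

```bash
python3 - <<'E'
from h import *
s=r.get_state();im=eyes.capture("wrist"); save("w6",im); print(totool([.5419,.2605,.024],184.8),s["eef_rot"],s["contact_force"])
E
```

```text
(array([ 0.001, -0.   ,  0.385]), np.float64(-0.0)) [-1.79919210e+02 -1.07376080e-01 -1.75226472e+02] [ 0.59915754  0.22376403 -8.03133417]
```

View pics/w6.png

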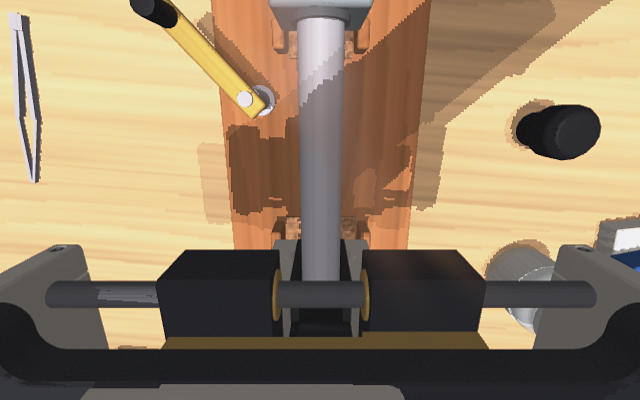

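Centred over both nests: the cheeks sit symmetrically about the tube at col 321, and the button is clear at (250,95). Lowering.

{"fn": "step_arm", "kwargs": {"plan": [[0, 0, 0.04, 0, 10], [0, 0, 0.1, 0, 10], [0, 0, 0.16, 0, 10], [0, 0, 0.21, 0, 10], [0, 0, 0.26, 0, 10], [0, 0, 0.3, 0, 10], [0, 0, 0.33, 0, 10], [0, 0, 0.35, 0, 10], [0, 0, 0.36, 0, 10], [0, 0, 0.365, 0, 10], [0, 0, 0.365, 0, 10]]}}

```text
time_s: 10.55
tcp_pos: [0.5424, 0.2615, 0.0293]
eef_rot: [180.0, 0.0, -175.2]
contact_force: [0.5, 0.3, -8.9]
gripper_width: 0.0195
gripper_force: 13.0
```

{"fn": "step_arm", "kwargs": {"plan": [[0, 0, 0.004, 0, 10], [0, 0, 0.008, 0, 10], [0, 0, 0.012, 0, 10], [0, 0, 0.016, 0, 10], [0, 0, 0.016, 0, 10]]}}

```text
time_s: 10.97
tcp_pos: [0.5421, 0.2613, 0.025]
eef_rot: [180.0, -0.0, -175.2]
contact_force: [1.0, 0.6, -7.6]
gripper_width: 0.0194
gripper_force: 13.0
```

{"fn": "step_arm", "kwargs": {"plan": [[0, 0, 0.002, 0, 10], [0, 0, 0.004, 0, 10], [0, 0, 0.006, 0, 10], [0, 0, 0.006, 0, 10], [0, 0, 0.006, 0, 10]]}}

```text
time_s: 11.38
tcp_pos: [0.5423, 0.2614, 0.0239]
eef_rot: [180.0, 0.0, -175.2]
contact_force: [-1.4, -0.3, -4.8]
gripper_width: 0.0197
gripper_force: 13.0
```

{"fn": "step_arm", "kwargs": {"plan": [[0, 0, 0.002, 0, 10], [0, 0, 0.004, 0, 10], [0, 0, 0.005, 0, 10], [0, 0, 0.005, 0, 10], [0, 0, 0.005, 0, 10]]}}

```text
time_s: 11.8
tcp_pos: [0.5423, 0.2614, 0.0238]
eef_rot: [180.0, 0.0, -175.2]
contact_force: [-4.9, -1.5, 8.4]
gripper_width: 0.0194
gripper_force: 13.0
```

{"fn": "step_arm", "kwargs": {"plan": [[0, 0, -0.004, 0, 10], [0, 0, -0.004, 0, 24], [0, 0, -0.004, 0, 34], [0, 0, -0.004, 0, 36], [0, 0, -0.004, 0, 36], [0, 0, -0.004, 0, 36]]}}

```text
time_s: 12.3
tcp_pos: [0.5425, 0.2615, 0.0235]
eef_rot: [180.0, 0.0, -175.2]
contact_force: [-0.1, 0.2, -1.1]
gripper_width: 0.0354
gripper_force: 0.0
```

{"fn": "step_arm", "kwargs": {"plan": [[0, 0, -0.04, 0, 36], [0, 0, -0.1, 0, 36], [0, 0, -0.2, 0, 36], [0, 0, -0.33, 0, 36], [0, 0, -0.48, 0, 36], [0, 0, -0.62, 0, 20], [0, 0, -0.7, 0, 10], [0, 0, -0.72, 0, 0], [0, 0, -0.72, 0, 0], [0, 0, -0.72, 0, 0]]}}

```text
time_s: 13.13
tcp_pos: [0.5418, 0.2612, 0.2033]
eef_rot: [180.0, -0.0, -175.2]
contact_force: [-0.8, 0.1, -0.7]
gripper_width: 0.0081
gripper_force: 0.0
```

```bash
python3 - <<'E'
from h import *
s=r.get_state();im=eyes.capture("wrist"); save("w7",im); np.save("w7.npy",[s["tcp_pos"],s["eef_rot"]]);print(s["time_s"],s["tcp_pos"],s["eef_rot"],s["contact_force"])
E
```

```text
13.1333 [0.54181108 0.26120241 0.20333711] [ 1.79974077e+02 -2.95490782e-03 -1.75203251e+02] [-0.7657945   0.06806122 -0.70415819]
```

View pics/w7.png

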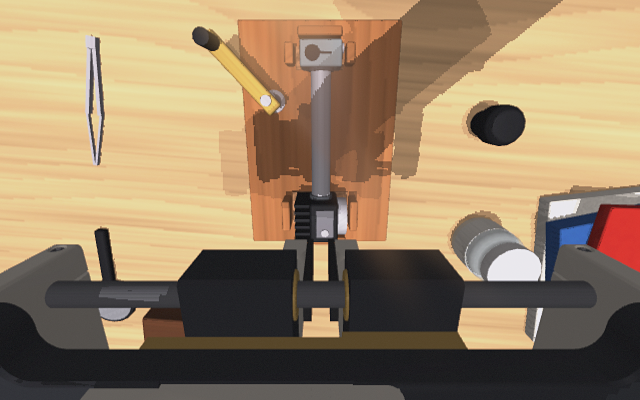

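The lamp arm lies in both nests, lamp head at (320,215) between the large cheeks and clamp at (322,52) in the small nest. The knob top is at (202,36), the pivot at (268,100). Next come the knob position and the orbit waypoints.

```bash
python3 - <<'E'
from h import *
a=np.load("w7.npy"); c=cam("wrist",dict(tcp_pos=a[0],eef_rot=a[1])); im=cv2.imread("pics/w7.png")
g=im.max(2); m=(g[15:70,180:235]<70).astype(np.uint8); n,l,s,ce=cv2.connectedComponentsWithStats(m); k=1+np.argmax(s[1:,4]); print(s[k],ce[k]+[180,15])
t=np.radians(4.8);u=np.array([np.cos(t),np.sin(t)]);v=np.array([-u[1],u[0]])
piv=np.array([.5005,.257])-.045*u-.05*v
kn=cast(c,(201,36),.094)[0,:2]; pc=cast(c,(268,100),.068)[0,:2]
print("piv expected",piv,"seen",pc,"knob",kn,np.linalg.norm(kn-piv),np.linalg.norm(kn-pc))
for p in(piv,pc):
    d=kn-p; print("angle",-(np.arctan2(d@v,-d@u)) )
print(r.get_state()["joints"])
print(totool([*kn,.12],-175.2),totool([*kn,.073],-175.2))
E
```

```text
[ 13  13  25  23 240] [203.65833333  41.12083333]
piv expected [0.45984171 0.20340985] seen [0.45900304 0.20592151] knob [0.41509594 0.15564842] 0.0654472175829605 0.06674740718925047
angle 0.7342099751326844
angle 0.7691133624109591
[ 4.43199567e+01  1.46564390e+01 -1.09402858e+01 -2.92466446e-02
 -6.44829065e+01 -1.29510637e+02]
(array([ 0.539, -0.377,  0.331]), np.float64(-0.0)) (array([ 0.538, -0.377,  0.519]), np.float64(-0.0))
```

{"fn": "step_arm", "kwargs": {"plan": [[0.1, -0.07, 0, 0, 34], [0.22, -0.15, 0.02, 0, 34], [0.34, -0.24, 0.06, 0, 34], [0.45, -0.32, 0.12, 0, 34], [0.538, -0.377, 0.2, 0, 34], [0.538, -0.377, 0.28, 0, 34], [0.538, -0.377, 0.33, 0, 34], [0.538, -0.377, 0.33, 0, 34]]}}

```text
time_s: 13.85
tcp_pos: [0.4137, 0.1542, 0.1177]
eef_rot: [-179.8, -0.3, -175.2]
contact_force: [0.7, -0.7, 0.1]
gripper_width: 0.034
gripper_force: 0.0
```

```bash
python3 - <<'E'
from h import *
s=r.get_state();im=eyes.capture("wrist"); save("w8",im[150:400,120:520]); print(s["tcp_pos"],s["eef_rot"],s["gripper_width"],totool([.415,.1557,.073],-175.2),s["joints"].round(1))
E
```

```text
[0.41373562 0.15419196 0.11770072] [-179.80004821   -0.28929287 -175.22289751] 0.033988983394286895 (array([-0.002,  0.003,  0.185]), np.float64(0.0)) [ 4.610e+01  4.700e+00 -3.610e+01 -1.000e-01 -4.960e+01 -1.313e+02]
```

View pics/w8.png

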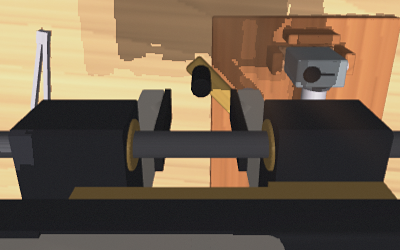

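The knob stands midway between the fingers at crop (201,82), with finger edges at cols 170 and 232. Descend and take it lightly.

{"fn": "step_arm", "kwargs": {"plan": [[0, 0.003, 0.05, 0, 34], [0, 0.003, 0.11, 0, 34], [0, 0.003, 0.16, 0, 34], [0, 0.003, 0.183, 0, 34], [0, 0.003, 0.183, 0, 34], [0, 0.003, 0.183, 0, 10], [0, 0.003, 0.183, 0, 10], [0, 0.003, 0.183, 0, 10], [0, 0.003, 0.183, 0, 10], [0, 0.003, 0.183, 0, 10]], "newtons": 5}}

```text
time_s: 14.73
tcp_pos: [0.4155, 0.1562, 0.0753]
eef_rot: [-180.0, -0.0, -175.2]
contact_force: [-2.1, -2.9, 3.8]
gripper_width: 0.0138
gripper_force: 5.0
```

```bash
cat > orb.py <<'E'
from h import *
import sys
# args: list of theta targets; prints tool-share rows from present pose
s=r.get_state(); t=np.radians(4.8);u=np.array([np.cos(t),np.sin(t)]);v=np.array([-u[1],u[0]]); piv=np.array([.4595,.2045])
print(s["tcp_pos"].round(4),s["contact_force"].round(1),s["gripper_width"].round(4),s["joints"][5].round(1))
d=s["tcp_pos"][:2]-piv; print("theta",np.arctan2(d@v,-d@u),"r",np.linalg.norm(d))
for th in map(float,sys.argv[1:]):
    p=piv+.066*(-np.cos(th)*u+np.sin(th)*v); print(th,totool([*p,s["tcp_pos"][2]],0)[0][:2])
E
python3 orb.py -.65 -.52 -.39 -.26 -.13 0 .13 .26 .39
```

```text
Traceback (most recent call last):
  File "orb.py", line 5, in <module>
    print(s["tcp_pos"].round(4),s["contact_force"].round(1),s["gripper_width"].round(4),s["joints"][5].round(1))
                                                            ^^^^^^^^^^^^^^^^^^^^^^^^
AttributeError: 'float' object has no attribute 'round'
```

```bash
sed -i 's/s\["gripper_width"\].round(4)/s["gripper_width"]/' orb.py; python3 orb.py -.65 -.52 -.39 -.26 -.13 0 .13 .26 .39
```

```text
[0.4155 0.1562 0.0753] [-2.1 -2.9  3.8] 0.013772792052703278 -131.4
theta -0.7474309699280117 r 0.0653355608785524
-0.65 [0.018 0.018]
-0.52 [0.037 0.046]
-0.39 [0.053 0.077]
-0.26 [0.063 0.11 ]
-0.13 [0.07  0.143]
0.0 [0.072 0.178]
0.13 [0.07  0.212]
0.26 [0.063 0.246]
0.39 [0.053 0.278]
```

{"fn": "step_arm", "kwargs": {"plan": [[0.018, 0.018, 0, 0.02, 10], [0.037, 0.046, 0, 0.05, 10], [0.053, 0.077, 0, 0.08, 10], [0.063, 0.11, 0, 0.11, 10], [0.07, 0.143, 0, 0.14, 10], [0.072, 0.178, 0, 0.17, 10], [0.07, 0.212, 0, 0.2, 10], [0.063, 0.246, 0, 0.23, 10], [0.053, 0.278, 0, 0.25, 10], [0.053, 0.278, 0, 0.25, 10]]}}

```text
time_s: 15.57
tcp_pos: [0.397, 0.2263, 0.0751]
eef_rot: [180.0, -0.0, 169.8]
contact_force: [-2.9, 2.7, 0.2]
gripper_width: 0.0136
gripper_force: 5.0
```

```bash
python3 orb.py .5 .65 .8 .95 1.1 1.22 1.34 1.45 1.52 1.57
```

```text
[0.397  0.2263 0.0751] [-2.9  2.7  0.2] 0.013611859917731424 -154.7
theta 0.41911573637735755 r 0.06618333566384253
0.5 [-0.005  0.021]
0.65 [-0.017  0.058]
0.8 [-0.035  0.094]
0.95 [-0.058  0.126]
1.1 [-0.085  0.155]
1.22 [-0.11   0.175]
1.34 [-0.137  0.191]
1.45 [-0.163  0.203]
1.52 [-0.18  0.21]
1.57 [-0.193  0.214]
```

{"fn": "step_arm", "kwargs": {"plan": [[-0.005, 0.021, 0, 0, 10], [-0.017, 0.058, 0, 0, 10], [-0.035, 0.094, 0, 0, 10], [-0.058, 0.126, 0, 0, 10], [-0.085, 0.155, 0, 0, 10], [-0.11, 0.175, 0, 0, 10], [-0.137, 0.191, 0, 0, 10], [-0.163, 0.203, 0, 0, 10], [-0.18, 0.21, 0, 0, 10], [-0.193, 0.214, 0, 0, 10], [-0.193, 0.214, 0, 0, 10], [-0.193, 0.214, 0, 0, 10]]}}

```text
time_s: 16.57
tcp_pos: [0.4542, 0.2691, 0.075]
eef_rot: [180.0, 0.0, 169.8]
contact_force: [0.4, -0.8, -0.7]
gripper_width: 0.0139
gripper_force: 5.0
```

```bash
python3 orb.py 1.57
```

```text
[0.4542 0.2691 0.075 ] [ 0.4 -0.8 -0.7] 0.013867116583166132 -152.2
theta 1.5728697427302623 r 0.06476865393479396
1.57 [0.002 0.005]
```

{"fn": "step_arm", "kwargs": {"plan": [[0, 0, 0, 0, 34], [0, 0, 0, 0, 34], [0, 0, 0, 0, 34], [0, 0, 0, 0, 34], [0, 0, -0.06, 0, 34], [0, 0, -0.16, 0, 34], [-0.05, 0, -0.28, 0, 34], [-0.15, 0, -0.4, 0, 34], [-0.25, 0, -0.48, 0, 34], [-0.35, 0, -0.5, 0, 34], [-0.38, 0, -0.5, 0, 34], [-0.38, 0, -0.5, 0, 34]]}}

```text
time_s: 17.57
tcp_pos: [0.5487, 0.2521, 0.1998]
eef_rot: [180.0, 0.0, 169.7]
contact_force: [-0.8, 0.1, -0.2]
gripper_width: 0.0339
gripper_force: 0.0
```

```bash
python3 - <<'E'
from h import *
s=r.get_state();im=eyes.capture("wrist"); save("w9",im); np.save("w9.npy",[s["tcp_pos"],s["eef_rot"]]);print(s["time_s"],s["tcp_pos"],s["eef_rot"])
save("c9",cv2.resize(im[0:260,180:500],(738,600)))
E
```

```text
17.5667 [0.54870831 0.25208744 0.19983085] [1.79979286e+02 1.05217255e-02 1.69713133e+02]
```

View pics/c9.png

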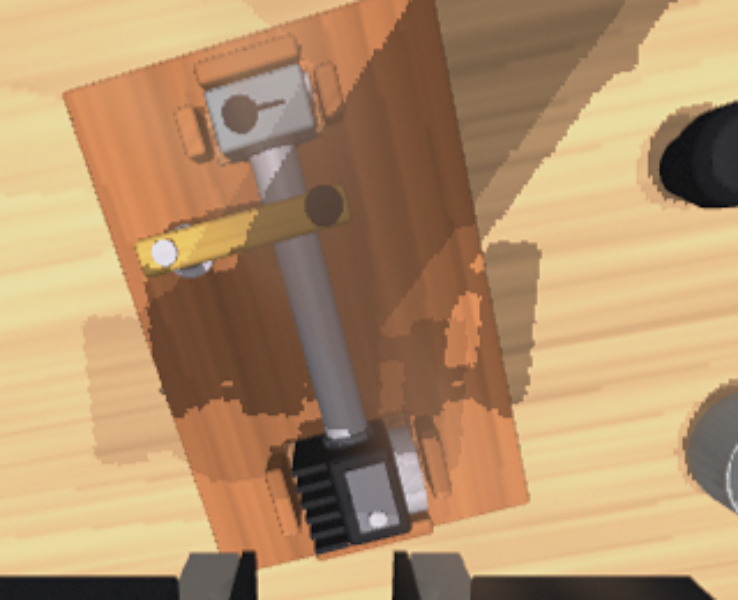

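The button bar lies across the tube. Bar edges in the crop run (137,242)→(345,187) and (143,278)→(348,222). Checking its angle against the tube.

```bash
python3 - <<'E'
from h import *
a=np.load("w9.npy"); c=cam("wrist",dict(tcp_pos=a[0],eef_rot=a[1])); k=320/738
def ang(p,q,z):
    P=cast(c,[(180+p[0]*k,p[1]*k),(180+q[0]*k,q[1]*k)],z); d=P[1]-P[0]; return np.degrees(np.arctan2(d[1],d[0]))
im=cv2.cvtColor(cv2.imread("pics/w9.png"),cv2.COLOR_BGR2HSV)
m=((im[:,:,0]>=19)&(im[:,:,1]>150)).astype(np.uint8); m[:,:235]=0; m[:,335:]=0; m[:75]=0; m[125:]=0
n,l,s,_=cv2.connectedComponentsWithStats(m);kk=1+np.argmax(s[1:,4]); print(s[kk])
ys,xs=np.where(l==kk); P=cast(c,np.c_[xs,ys],.066)[:,:2]; w=cv2.minAreaRect((P*1000).astype(np.float32)); print(w)
b=[ang((137,242),(345,187),.066),ang((143,278),(348,222),.066)]
# tube left/right edges
t=[ang((365,430),(300,150),.026+.016),ang((327,440),(252,160),.042)]
print("bar",b,"tube(to clamp)",t, "board", 4.7)
E
```

```text
[249 115  10   2  12]
((465.3547058105469, 203.96685791015625), (8.485857009887695, 0.9010763764381409), 79.68496704101562)
bar [np.float64(93.54982597698212), np.float64(94.19452896506591)] tube(to clamp) [np.float64(-176.67469814831233), np.float64(-175.7830145011712)] board 4.7
```

The bar is square within about 1°, the lamp arm is seated and the gripper is clear. Handing in.

```bash
python3 -c "
from plant import workorder
print(workorder.close_job())"
```

```text
the job is handed in; nothing more can be done
None
```

The aluminium lamp arm is laid in both nests of the cradle with the lamp in the larger one, and the turn-button is locked across the tube, within about 1° of square; the job is handed in, but no verdict came back.

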